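Lock the intake filter into the airbrush compressor

ROBOT

A 6-joint arm with a two-finger parallel gripper is mounted at the origin on the work surface. World frame = base frame: x ahead of the robot, y to its left, z up, the work surface at z = 0. Lengths are in mm, angles in rad, forces in N, time in s.
With the tool pointing down it reaches from about 350 to 975 mm from the base axis. Payload 7.1 kg.
Tool frame: the origin (TCP) lies on the front face of the gripper's body, between the roots of the fingers; the fingertips stand 80 mm ahead of it and the grasp point (between the pads) lies 61 mm ahead of it (env.tips_ahead is the distance from the TCP to the fingertips, in mm); z points along the fingers, y is the line along which they close (so a half turn about z gives the same grasp; the last joint's range is limited). The gripper opens to 88 mm and grips with 3 to 60 N. Pads are 20 mm wide; open, the fingers measure 115 mm over their backs; the gripper's body (75 mm by 178 mm) begins 61 mm behind the grasp point.
Start: joints at [1.136, 0.423, 1.63, -0, 1.089, -0.019], TCP at [252.419, 571.743, 302.675] pointing down, gripper open.
Joint ranges: [-3, 3], [-0.9, 2.11], [0.09, 2.58], [-1.31, 4.45], [0.11, 2.69], [-2.54, 2.54]. Speed limits (rad/s): [2.39, 2.39, 3.01, 3.14, 3.14, 3.14].

INTERFACE

Orientations are given as a unit quaternion [x, y, z, w].
In Python, from station import env, set_gripper, viewer, workorder gives the robot as it stands. Calls block until the motion is done:
- env.reach(position, orientation): joint-space move of the TCP to a pose.
- env.move_l(position, rot=None, rate=150, f_stop=None): straight line of the TCP; rot=None keeps the orientation; rate is the mean speed in mm/s. With f_stop (N) it stops when the force on the tool has changed by that much, and returns True; else False.
- env.move_joints(angles): joint-space move.
- set_gripper(opening): finger opening in mm; the grip force is fixed at half the most; returns when the fingers have stopped.
- env.hold(seconds).
- env.ik(position, orientation): joint angles nearest the present ones, or None.
- env.read_state(): the state.
- viewer.camera(name): name is "scene" or "top"; returns the picture (400x640x3 uint8, blue, green, red); there is no depth.
- viewer.camera_params(name): a dict with "fx", "fy", "cx", "cy" (pixels), "pose" (4x4, takes a point from camera to world coordinates). Camera axes: x right, y up, looking along -z (the intrinsics and any distortion apply to the point x, -y, -z); pixel columns grow to the right and rows downward; lengths in mm; the calibration is good to about 2 mm. A picture is of the moment at which its call begins. camera_params takes no time and is no camera call.
A pose or a line that the arm cannot do raises env.IKError and nothing moves.
- workorder.sign_off(): hands the job in; it is judged then, once.
The state is a dict: "time_s": time; "qpos": joint angles; "dq": joint speeds; "tau": joint torques, N m; "tool_pos": TCP position; "orientation": TCP orientation; "force": force on the tool from outside, world axes, zero at the start; "wrist_torque": the same for the moment, N m; "width": finger opening in mm; "grip_force": force on a finger pad.
Only numpy, scipy, OpenCV 4.12 (cv2) and the standard library are available. Lean on these libraries where they do the work, as an engineer would, in place of code of your own. Each camera call takes 0.05 s, during which the arm holds its last target. There are 200 camera calls.

TASK

Fit the blue-capped filter cartridge into the black bayonet socket on top of the white airbrush compressor: feel for the slots, push it in against the spring, twist it clockwise to the stop, and let go so that it springs up into its catch and stays locked. Do it gently, without forcing the plastic socket, and leave the brush jar, the vase and the paint pot as they are.

Things in the scene. Friction and masses are not known exactly. Their poses are not given: they have to be found in the camera images.
- filter: Loose filter cartridge, 76 mm high, 0.1 to 0.2 kg, upright on a fixed 6 mm thick cork mat. Origin: centre of its underside; z up along its axis. White shank 36 mm in diameter up to 40 mm, its lowest 4 mm tapering to 28 mm. Above it a blue flange 56 mm in diameter (40 to 46 mm) with a grip bar. Two side lugs along its x axis. A half turn makes no difference to it.
- grip_bar (a point): Centre of the cartridge's blue upright grip bar, 61 mm above its underside, on its axis. The bar is 50 mm long along the cartridge's x axis (the line of the lugs), 22 mm thick along y, and spans 46 to 76 mm above the underside.
- lugs (a point): Point on the cartridge's axis midway between its two facing lugs, 17 mm above its underside. The lugs lie on the cartridge's +x and -x sides, each 8 mm wide and 6 mm high (14 to 20 mm above the underside), reaching out to 25 mm from the axis.
- socket (a point): Centre of the mouth of the compressor's fixed black socket (78 mm wide), level with its flat rim, 150 mm up; x parallel to the compressor's x. Bore 39 mm. Two facing entry slots 10.5 mm wide, open at the top, pass the lugs. Their line is NOT known exactly: within 0.60 rad either way of x, marked by white dashes on the rim. The rim stops lugs that miss the slots. Over 60 N breaks it.
- catch (a point): Point on the socket's axis 26 mm below the rim: where the underside of the locked cartridge rests. Underside 14 mm below the rim: lugs lie on the rim; 20 mm: meets the orange spring plunger (5 N, then 0.5 N more per mm), and an unlocked cartridge springs back up to here; 29 mm or more: can be turned; 34 mm: bottom.
- plunger (a joint): Travel of the orange spring plunger in the bore, m: 0 up, 0.006 cartridge locked, 0.009 or more while turning, 0.014 bottom. From the slots the pressed cartridge turns clockwise only (from above): 0.72 rad to the centre of the catch, about 0.09 more to a hard stop (0.5 N m there breaks it). Let go there, it is lifted 3 mm by the spring into the catch and cannot turn back.
- compressor: Fixed white airbrush compressor, a rounded box 210 mm (x) by 150 mm (y) by 110 mm high, feet on the table. Origin: centre of its underside. The black socket stands on its top, axis 35 mm from the centre towards -x, rim at 150 mm. Fins and switch on the +x part of the top reach 124 mm.
- brush_jar: Loose bystander: glass jar 68 mm in diameter and 85 mm high with brushes sticking up to about 215 mm. Origin: centre of its underside. Leave alone.
- vase: Loose bystander: white porcelain vase with gold bands, 84 mm in diameter, 165 mm high. Origin: centre of its underside. Leave alone.
- paint_pot: Loose bystander: small paint pot with a yellow cap, 52 mm in diameter, 60 mm high. Origin: centre of its underside. Leave alone.
Mind the look-alikes: they are no part of the job. Of the things like the filter, leave any that is orange or red; of the rest the smaller one is meant.

How it is judged (in metres and radians):
On the way:
1. the cartridge is pushed into the socket against the spring, far enough to turn (z of filter in the frame of socket below -0.0275 m and horizontal distance between filter and socket below 0.005 m), for 0.1 s.
At the end, for the whole second after the job is handed in: The cartridge sits locked in the socket's catch, let go and at rest: its underside 24.5 to 27.5 mm below the rim (held down by the lugs, lifted into the catch), within 4 mm of the socket's axis and upright within 0.12 rad (z of filter in the frame of socket between -0.0275 and -0.0245 m and horizontal distance between filter and socket below 0.004 m and angle between filter's own z axis and vertical below 0.12 rad and linear speed of filter below 0.01 m/s); the robot touches nothing.
It fails at once if the cartridge is forced against the compressor's socket with more than 60 N (contact force between filter and compressor above 60 N).
It fails at once if a bystander is moved by more than 20 mm (distance of any of brush_jar, vase, paint_pot from where it was at the start of the episode above 0.02 m).
It fails at once if a bystander is tipped (angle between any of brush_jar, vase, paint_pot's own z axis and vertical above 0.3 rad).
It also fails if it takes over 72 s, if anything falls off the work surface, if the arm or the gripper's body presses on something with over 40 N, if the wrist force passes 120 N, or if a joint passes its speed limit or range.

## Working session

There is one attempt and no reset: what is moved stays moved. The work goes in short steps, each a Python script; the robot and the scene stay as the last script left them, time stands still between calls to the robot, and variables do not carry over. Pictures are saved under pics/ and viewed, at most 10 in all, crops included, and the job is handed in when it is done.

```bash
ls; mkdir -p pics; python3 - <<'E'
from station import env, viewer
import cv2
for n in ("scene","top"):
    cv2.imwrite(f"pics/{n}0.png",viewer.camera(n)); p=viewer.camera_params(n)
    print(n,p)
print(env.read_state())
E
```

```text
pics
scene {'fx': 411.06736396005664, 'fy': 411.06736396005664, 'cx': 318.5330474234996, 'cy': 201.0230091644286, 'pose': array([[-5.79164258e-01, -4.55258008e-01,  6.76246189e-01,
         1.19316656e+03],
       [ 8.15171522e-01, -3.15270933e-01,  4.85900842e-01,
         4.11409736e+02],
       [-8.00948271e-03,  8.32673036e-01,  5.53707020e-01,
         6.37087961e+02],
       [ 0.00000000e+00,  0.00000000e+00,  0.00000000e+00,
         1.00000000e+00]])}
top {'fx': 410.2998072614999, 'fy': 410.2998072614999, 'cx': 317.09061937439174, 'cy': 197.75188667218882, 'pose': array([[ 1.49151545e-02,  9.80219924e-01, -1.97348520e-01,
         3.60975413e+02],
       [-9.99845742e-01,  1.27902599e-02, -1.20375171e-02,
        -3.81216010e+01],
       [-9.27527525e-03,  1.97497619e-01,  9.80259486e-01,
         1.14268233e+03],
       [ 0.00000000e+00,  0.00000000e+00,  0.00000000e+00,
         1.00000000e+00]])}
{'time_s': 0.1, 'qpos': array([ 1.13603157e+00,  4.23753684e-01,  1.63060887e+00, -5.17672899e-06,
        1.08862820e+00, -1.89739382e-02]), 'dq': array([-0.00068132, -0.00113628, -0.00064843, -0.001852  ,  0.0012013 ,
        0.0004284 ]), 'tau': array([ 6.43624735e-04, -5.45609522e+01, -2.74323875e+01,  6.46207016e-02,
        1.87623227e-02, -4.22511800e-05]), 'tool_pos': array([252.24009757, 571.40222553, 301.98791739]), 'orientation': array([ 2.06399858e-01,  9.78467480e-01, -6.81652777e-04, -1.55002386e-04]), 'force': array([-0.4279712 ,  0.16539458,  0.41358936]), 'wrist_torque': array([ 0.0393259 , -0.02707523, -0.00130172]), 'grip_force': 0.0, 'width': 87.73552417388137}
```

View pics/scene0.png

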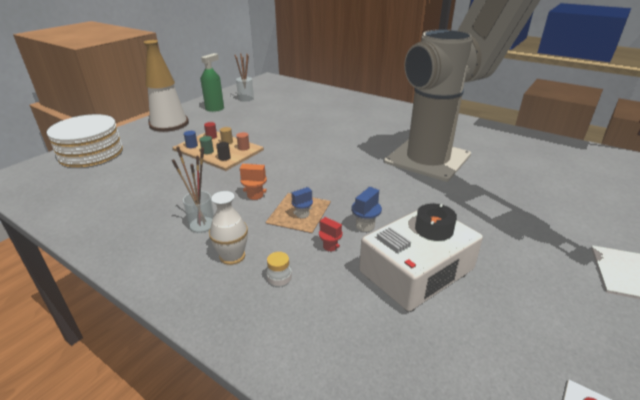

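View pics/top0.png

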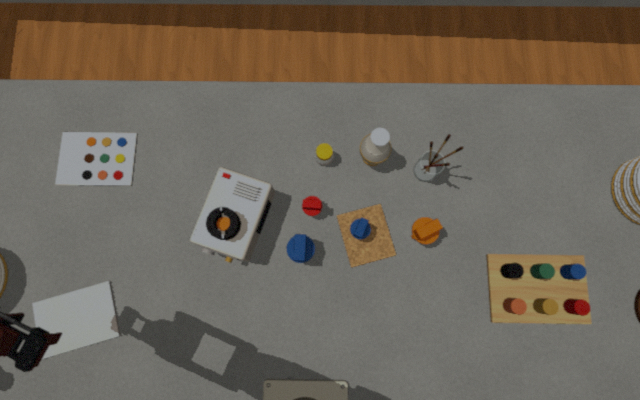

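The scene shows these filter-like things, with scene and top pixels:
- Blue on the cork mat: scene (302,203), top (361,229).
- Larger blue, off the mat: scene (367,208), top (300,249).
- Orange: scene (253,180).
- Red: scene (330,234).

The one meant is the smaller blue one, on the cork mat. The socket is at top (224,223) and scene (436,220). I'll confirm the choice in an enlarged crop.

```bash
python3 - <<'E'
import cv2,numpy as np
t=cv2.imread('pics/top0.png');s=cv2.imread('pics/scene0.png')
r=lambda im,x,y,w,h,k:cv2.resize(im[y:y+h,x:x+w],None,fx=k,fy=k,interpolation=cv2.INTER_CUBIC)
a=r(t,190,185,60,75,5.34);b=r(t,280,195,120,75,5.34/1.0*0.9)
h=400
A=r(t,194,193,60,60,5);B=r(t,280,200,100,60,5)
C=r(s,410,195,60,60,5);D=r(s,285,180,100,60,5)
cv2.imwrite('pics/crop1.png',np.vstack([np.hstack([A,B]),np.hstack([C,D])]))
E
```

```text
(no output)
```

View pics/crop1.png

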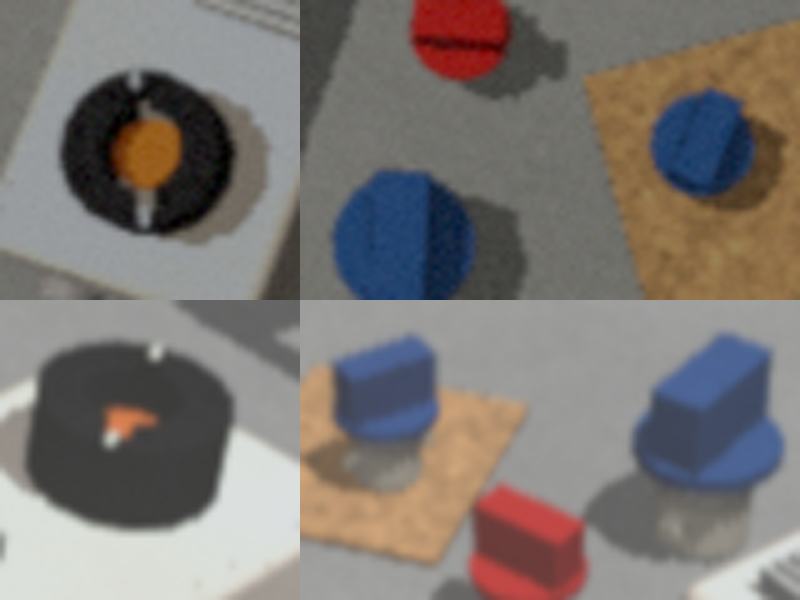

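The crop confirms it: the mat's blue cartridge (top 361,229) is smaller than the off-mat blue one (top 300,249). The rim dashes are near top (221,209) and (223,235). Next I'll measure everything by masks and ray casting.

```bash
cat > h.py <<'E'
import cv2,numpy as np
from scipy.spatial.transform import Rotation as R
from station import env,set_gripper,viewer,workorder
P={n:viewer.camera_params(n) for n in("top","scene")}
def ray(n,uv):
    p=P[n];u,v=uv;d=np.array([(u-p['cx'])/p['fx'],-(v-p['cy'])/p['fy'],-1.]);return p['pose'][:3,3],p['pose'][:3,:3]@d
def onz(n,uv,z):
    o,d=ray(n,uv);return o+d*(z-o[2])/d[2]
def proj(n,X):
    p=P[n];c=p['pose'][:3,:3].T@(np.asarray(X,float)-p['pose'][:3,3]);return np.array([p['cx']+p['fx']*c[0]/-c[2],p['cy']+p['fy']*c[1]/c[2]])
def blobs(m,mn=3):
    k,l,s,c=cv2.connectedComponentsWithStats(m.astype(np.uint8));return [(s[i,4],c[i],np.argwhere(l==i)[:,::-1]) for i in range(1,k) if s[i,4]>=mn]
def down(yaw):  # tool z down, tool x at world angle yaw
    return (R.from_euler('z',yaw)*R.from_euler('x',np.pi)).as_quat()
def zf(n,poly,z): return np.array([onz(n,q,z) for q in poly])
E
python3 - <<'E'
from h import *
t=cv2.imread('pics/top0.png').astype(int);s=cv2.imread('pics/scene0.png').astype(int)
np.set_printoptions(precision=1,suppress=True)
def win(sh,x0,y0,x1,y1):
    m=np.zeros(sh[:2],bool);m[y0:y1,x0:x1]=1;return m
# blue filter
for nm,im,w in(("top",t,(340,205,385,255)),("scene",s,(285,180,325,225)),):
    b,g,r=im[...,0],im[...,1],im[...,2]
    m=(b>r*1.6)&(b>50)&win(im.shape,*w)
    for a,c,pts in blobs(m,20):
        (cx,cy),rad=cv2.minEnclosingCircle(pts.astype(np.float32)); print(nm,"blue",a,c,(cx,cy),rad,onz(nm,c,60), pts.min(0),pts.max(0))
    for th in (100,110,120,130,140):
        for a,c,pts in blobs(m&(b>th),10): print('  th',th,a,c,cv2.minAreaRect(pts.astype(np.float32)))
# socket top: black ring
b,g,r=t[...,0],t[...,1],t[...,2]
w=win(t.shape,200,200,246,246)
for a,c,pts in blobs((t.max(2)<50)&w,100):
    h=cv2.convexHull(pts.astype(np.int32)); e=cv2.fitEllipse(h); print('ring',a,c,e,onz('top',e[0],150))
w=np.hypot(*(np.mgrid[:400,:640][::-1]-np.array([224,223])[:,None,None]))<15.5
for th in(90,120):
  for a,c,pts in blobs((t.min(2)>th)&w,1): 
    wt=t.min(2)[pts[:,1],pts[:,0]]; q=(pts*wt[:,None]).sum(0)/wt.sum(); print('dash',th,a,q,onz('top',q,150))
for a,c,pts in blobs((r>1.6*b)&(r>90)&w,5): print('orange',a,c,onz('top',c,130))
# compressor
m=(t.min(2)>105)&win(t.shape,180,160,280,270)
for a,c,pts in blobs(m,500):
    rct=cv2.minAreaRect(pts.astype(np.float32)); bx=cv2.boxPoints(rct); print('comp',a,rct); print(zf('top',bx,110))
# mat
m=(r>1.35*b)&(r>80)&win(t.shape,330,200,400,270)
for a,c,pts in blobs(m,500): 
    rct=cv2.minAreaRect(pts.astype(np.float32)); print('mat',rct,zf('top',cv2.boxPoints(rct),6))
print(t[205:215,214:230].min(2)); print(t[229:242,214:230].min(2))
E
```

```text
top blue 305 [360.1 228.3] (360.1000061035156, 228.02000427246094) 10.19864559173584 [ 497.8 -140.    60. ] [351 218] [369 238]
  th 100 119 [360.8 227.2] ((360.9137878417969, 227.0345001220703), (6.95924186706543, 17.201147079467773), 23.198591232299805)
  th 100 56 [353.6 225.8] ((353.1896667480469, 225.77587890625), (4.642383575439453, 14.298541069030762), 21.801406860351562)
scene blue 75 [301.7 191.7] (301.5, 191.5) 8.631438255310059 [ 477.3 -157.1   60. ] [293 188] [310 195]
scene blue 64 [304.5 203.6] (304.0, 203.5) 7.43313455581665 [ 518.1 -117.2   60. ] [297 200] [311 206]
  th 100 75 [301.7 191.7] ((301.5999755859375, 191.79998779296875), (4.427187919616699, 17.076295852661133), 71.56504821777344)
  th 100 64 [304.5 203.6] ((304.20001220703125, 204.10000610351562), (5.375872611999512, 14.86270523071289), 71.56504821777344)
  th 110 75 [301.7 191.7] ((301.5999755859375, 191.79998779296875), (4.427187919616699, 17.076295852661133), 71.56504821777344)
  th 110 64 [304.5 203.6] ((304.20001220703125, 204.10000610351562), (5.375872611999512, 14.86270523071289), 71.56504821777344)
[... 2409 characters left out ...]
  86  71  32  16  17  26  24]
 [ 30  25  24  30  29  30  36  72  94  96  79  37  15  13  23  33]
 [ 24  24  31  28  30  19  34  71 100 100  83  38  10  13  26  27]
 [ 20  25  23  20  24  29  37  86 121 116  83  44  29  21  23  23]
 [ 27  22  27  25  19  17  37  91 130 122  67  28  27  22  27  25]
 [ 66  42  32  25  30  17  29  81 124 125  54  21  27  24  23   9]
 [127  99  69  39  29  23  33  72 116 117  50  16  22  17   0   0]
 [147 138 125  97  61  46  38  51  80  76  30  19   6  10  11  11]
 [154 152 148 141 136 116  80  65  67  58  54  45  30  37  47  66]
 [152 152 151 153 148 148 138 135 134 135 133 116  92  93  95  99]
 [154 152 152 150 152 152 151 151 149 151 152 144 141 142 142 141]]
```

```bash
python3 - <<'E'
from h import *
np.set_printoptions(precision=2,suppress=True)
t=cv2.imread('pics/top0.png').astype(int);s=cv2.imread('pics/scene0.png').astype(int)
def tri(a,b):
    (o1,d1),(o2,d2)=ray('top',a),ray('scene',b);A=np.c_[d1,-d2];k=np.linalg.lstsq(A,o2-o1,rcond=None)[0]
    p,q=o1+k[0]*d1,o2+k[1]*d2;return (p+q)/2,np.linalg.norm(p-q)
d1t,d2t=(220.6,208.6),(222.45,235.2)
# refine dashes in scene
for c0 in ((441,205.4),(432.4,222.6)):
    x,y=map(round,c0);w=s[y-3:y+4,x-3:x+4].min(2);yy,xx=np.mgrid[y-3:y+4,x-3:x+4];ww=np.clip(w-90,0,None);q=((xx*ww).sum()/ww.sum(),(yy*ww).sum()/ww.sum());print('scene dash',q,onz('scene',q,150));
    d=d1t if x<436 else d2t; print('  tri',tri(d,q))
a,b=onz('top',d1t,150),onz('top',d2t,150);print('top dashes',a,b,'mid',(a+b)/2,'ang',np.arctan2(*(a-b)[1::-1]))
# bar top
B,G,Rr=t[...,0],t[...,1],t[...,2]
m=(B>1.6*Rr)&(B>100);m[:205]=0;m[255:]=0;m[:,:340]=0;m[:,385:]=0
pts=max(blobs(m),key=lambda x:x[0])[2]
bx=cv2.boxPoints(cv2.minAreaRect(pts.astype(np.float32)));W=zf('top',bx,82);print('bar corners',W[:,:2],[np.linalg.norm(W[i]-W[i-1]) for i in range(4)])
wp=zf('top',pts,82)[:,:2];C=wp.mean(0);ev,V=np.linalg.eigh(np.cov(wp.T));print('bar c',C,'ang',np.arctan2(V[1,1],V[0,1]),np.sqrt(12*ev))
m=(s[...,0]>1.6*s[...,2])&(s[...,0]>50);m[:180]=0;m[225:]=0;m[:,:285]=0;m[:,325:]=0
print('scene bar top',onz('scene',(301.6,191.7),82))
print(s[184:212,290:316,0])
print('proj guess top face corners in scene',[proj('scene',[*w[:2],82]) for w in W])
E
```

```text
scene dash (np.float64(441.20883280757096), np.float64(203.5173501577287)) [458.54 202.47 150.  ]
  tri (array([464.28, 202.88, 153.29]), np.float64(2.398551839124868))
scene dash (np.float64(431.95839753466873), np.float64(222.05701078582433)) [531.73 212.16 150.  ]
  tri (array([530.57, 211.55, 149.04]), np.float64(0.5051489309693786))
top dashes [530.5  211.07 150.  ] [465.06 202.54 150.  ] mid [497.78 206.8  150.  ] ang 0.12963875346934506
bar corners [[ 481.17 -122.93]
 [ 522.77 -140.71]
 [ 515.78 -157.31]
 [ 474.3  -139.43]] [np.float64(17.87877351843506), np.float64(45.24287978114025), np.float64(18.01263755810829), np.float64(45.177557307984955)]
bar c [ 498.06 -139.75] ang 2.747370346149084 [17.77 45.24]
scene bar top [ 504.92 -135.51   82.  ]
[[156 156 157 156 155 155 156 156 156 156 157 157 156 156 156 156 156 156
  155 155 156 156 155 155 155 156]
 [155 157 157 156 156 156 157 156 156 156 157 156 155 155 155 155 154 154
  155 155 155 156 155 155 155 156]
 [156 156 156 157 157 156 155 155 155 155 155 155 155 154 155 154 147 150
  153 154 155 156 156 156 156 156]
 [155 156 
[... 2153 characters left out ...]
113 111 110 112]
 [110 102  97  93  87  88  96 102 109 112 116 118 119 117 114 108 104  98
   97 105 120 120 112 109 111 115]
 [ 98  89  85  84  83  84  90  94  98  99 102 104 103 102 101  97  95  91
   92 105 119 117 111 111 113 116]
 [ 85  83  82  81  83  88  93  95  97  98  97  98  96  95  96  94  93  92
   95 105 115 112 110 113 115 116]
 [ 82  81  81  86  94 103 104 100 100  98  97  97  96  94  95  94  96  95
   99 108 113 113 113 113 115 117]
 [ 81  81  83  95 109 116 113 106 103 102 101 101 101  99 100 101 108 105
  108 110 114 115 113 113 115 118]]
proj guess top face corners in scene [array([311.17, 189.11]), array([295.62, 194.21]), array([292.16, 190.97]), array([307.59, 186.02])]
```

Measured values:

| Item | Position (mm) | Yaw (rad) | Check |
|---|---|---|---|
| Bar | (498, -140) | -0.394 | face 45x18 mm plus a pixel, fits 50x22 mm |
| Socket | (497.8, 206.8) | slot line 0.13 | dashes 33 mm from the axis on a 39 mm rim, z 149–153 mm by triangulation |

I'll pick the wrist branch by IK and then grasp.

```bash
python3 - <<'E'
from h import *
np.set_printoptions(precision=2,suppress=True)
fy,sy=-0.394,0.13
best=None
for k in(-1,0,1):
    q=[env.ik([498,-140,135],down(fy+k*np.pi)),env.ik([497.8,206.8,260],down(sy+k*np.pi)),env.ik([497.8,206.8,245],down(sy+k*np.pi-.85))]
    print(k,q)
E
```

```text
-1 [array([-0.3 ,  0.53,  1.96,  0.  ,  0.65, -1.47]), array([ 0.37,  0.35,  1.85,  0.  ,  0.93, -1.33]), array([ 0.37,  0.38,  1.86,  0.  ,  0.9 , -0.48])]
0 [array([-0.3 ,  0.53,  1.96, -0.  ,  0.65,  1.67]), array([ 0.37,  0.35,  1.85, -0.  ,  0.93,  1.81]), None]
1 [array([-0.3 ,  0.53,  1.96,  0.  ,  0.65, -1.47]), array([ 0.37,  0.35,  1.85,  0.  ,  0.93, -1.33]), array([ 0.37,  0.38,  1.86,  0.  ,  0.9 , -0.48])]
```

```bash
cat >> h.py <<'E'
PI=np.pi
def st(): 
    s=env.read_state();print('t%.1f'%s['time_s'],'pos',s['tool_pos'].round(1),'F',s['force'].round(1),'T',s['wrist_torque'].round(2),'w%.1f g%.1f'%(s['width'],s['grip_force']),'q6 %.3f'%s['qpos'][5]);return s
E
python3 - <<'E'
from h import *
q=down(-0.394+PI)
env.reach([498,-140,260],q);st()
print(env.move_l([498,-140,137],rate=100,f_stop=10));st()
set_gripper(15);st()
env.move_l([498,-140,300],rate=120);env.hold(.3);st()
cv2.imwrite('pics/top1.png',viewer.camera('top'));cv2.imwrite('pics/scene1.png',viewer.camera('scene'))
t=cv2.imread('pics/top1.png')[185:265,310:430];s=cv2.imread('pics/scene1.png')[110:230,230:370]
cv2.imwrite('pics/c2.png',np.vstack([cv2.resize(t,(480,320)),cv2.resize(s,(480,280))])[:600])
E
```

```text
t2.8 pos [ 498.3 -139.4  260. ] F [ 0.2 -0.6 -0.1] T [-0.06  0.02  0.05] w87.7 g0.0 q6 -1.474
False
t4.2 pos [ 498.4 -140.1  137.5] F [-0.3  0.8  0.1] T [ 0.03  0.02 -0.05] w87.8 g0.0 q6 -1.474
t5.2 pos [ 498.  -140.   136.9] F [-0.1 -0.5 -1.1] T [ 0.04 -0.06  0.01] w21.7 g30.0 q6 -1.474
t7.0 pos [ 497.9 -140.   299.7] F [ 0.3  0.4 -2. ] T [-0.01 -0.01 -0.  ] w21.9 g30.0 q6 -1.474
```

View pics/c2.png

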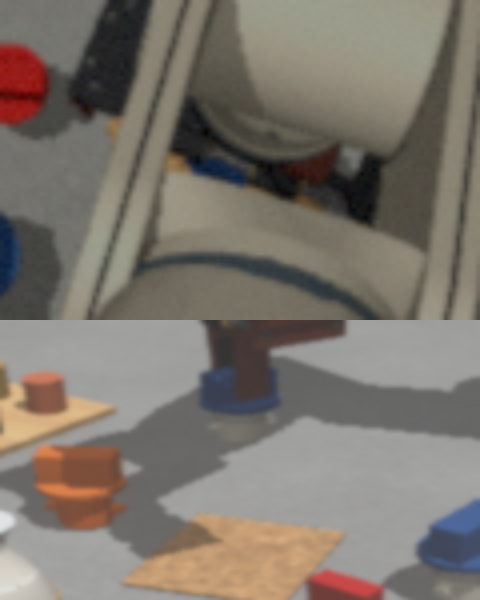

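The crop shows the cartridge held upright in the jaws, with the flange at about scene (300,134), and the mat empty. I'll carry it over the socket and compare the flange with its expected projection.

```bash
python3 - <<'E'
from h import *
def flange(im,X):  # mask blue near expected point, extents
    im=im.astype(int);u,v=proj('scene',X);u,v=int(u),int(v);m=(im[...,0]>1.4*im[...,2])&(im[...,0]>50)
    k=np.zeros_like(m);k[v-18:v+14,u-25:u+25]=1
    a=max(blobs(m&k,5),key=lambda x:x[0]);p=a[2];return (p[:,0].min()+p[:,0].max())/2,np.ptp(p[:,0])+1,p[:,1].max()
im=cv2.imread('pics/scene1.png');X=[498,-140,300-131+43];print('mat',proj('scene',X),flange(im,X))
env.reach([497.8,206.8,330],down(0.13+PI));env.move_l([497.8,206.8,291],rate=80);env.hold(.3);s=st()
im=viewer.camera('scene');cv2.imwrite('pics/scene2.png',im)
X=[497.8,206.8,291-131+43];print('sock',proj('scene',X),flange(im,X))
cv2.imwrite('pics/c3.png',cv2.resize(im[120:260,360:520],(640,560),interpolation=cv2.INTER_CUBIC))
E
```

```text
mat [300.17446744 143.43677551] (np.float64(300.0), np.int64(21), np.int64(148))
t9.3 pos [498.  206.9 291.4] F [ 0.1  0.5 -0.7] T [0.06 0.03 0.06] w21.7 g30.0 q6 -1.329
sock [440.03204864 191.0635296 ] (np.float64(440.0), np.int64(27), np.int64(199))
```

View pics/c3.png

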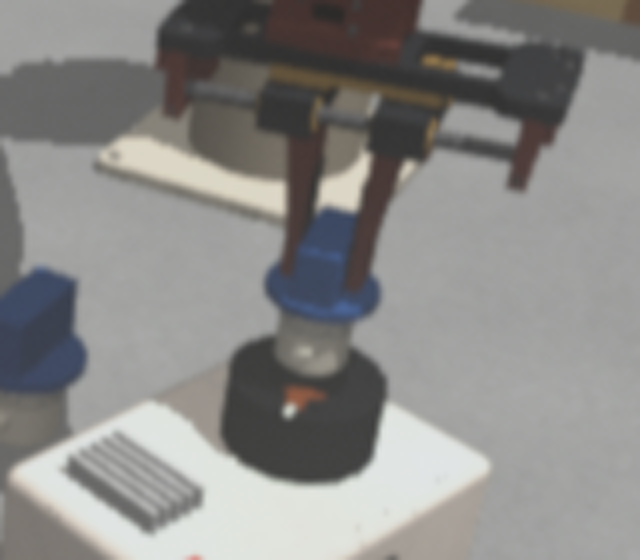

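The picture shows the cartridge hanging upright just above the socket, flange centre at scene (440,191) as predicted. The near slot and dash are at (432,222). Next I'll feel downward gently.

```bash
python3 - <<'E'
from h import *
print(proj('scene',[497.8,206.8,150]),proj('scene',[498,207,160]))
f=env.move_l([497.8,206.8,258],rate=12,f_stop=6);print(f);s=st()
print('underside below rim',150-(s['tool_pos'][2]-131))
E
```

```text
[435.9919996  213.02466454] [436.78874039 209.07759023]
True
t11.6 pos [497.7 206.8 260.4] F [-0.7 -0.1  3.8] T [ 0.   -0.03 -0.04] w22.1 g30.0 q6 -1.329
underside below rim 20.608815795030523
```

It's past the slots and on the plunger (20.6 mm down, no side load). Now I'll press and twist.

```bash
python3 - <<'E'
from h import *
f=env.move_l([497.8,206.8,249.5],rate=15,f_stop=20);print(f);env.hold(.2);s=st()
print('depth',281-s['tool_pos'][2])
if not f and 281-s['tool_pos'][2]>30:
    q=s['qpos'].copy();t0=s['wrist_torque'][2];q0=q[5]
    while q[5]-q0<0.80:
        q[5]+=0.04 if q[5]-q0<.64 else 0.02
        env.move_joints(q);s=env.read_state();T=s['wrist_torque'][2]-t0
        if abs(T)>0.2: print('stop');break
        if int((q[5]-q0)*100)%12==0: print(round(q[5]-q0,2),T.round(3))
    print('twist',q[5]-q0,T);st()
E
```

```text
False
t12.7 pos [498.  206.9 250. ] F [-1.2 -0.4  8.4] T [-0.06  0.23  0.03] w21.5 g30.0 q6 -1.330
depth 30.9852581674175
0.12 -0.056
0.24 -0.03
0.36 -0.041
0.48 -0.083
0.6 -0.038
0.72 -0.034
twist 0.8000000000000007 0.13161861754141554
t18.7 pos [497.9 207.4 250.6] F [-3.   1.9  9.2] T [0.4  0.51 0.16] w21.8 g30.0 q6 -0.530
```

Torque is rising, so it's at the stop. I'll ease back slightly, rise 5 mm to test for the catch, then let go.

```bash
python3 - <<'E'
from h import *
s=env.read_state();q=s['qpos'].copy();q[5]-=0.05;env.move_joints(q);s=st()
p=s['tool_pos'];f=env.move_l([497.8,206.8,257],rate=10,f_stop=16);print(f);s=st();print('depth',281-s['tool_pos'][2])
E
```

```text
t18.9 pos [497.9 207.6 251. ] F [-1.3  0.4  8.7] T [-0.    0.4   0.03] w21.9 g30.0 q6 -0.580
True
t19.4 pos [497.8 207.4 255. ] F [1.  1.2 0.8] T [ 0.1  -0.17  0.05] w21.7 g30.0 q6 -0.581
depth 26.03502942748935
```

It's held at 26.0 mm, so it's caught. Release and check.

```bash
python3 - <<'E'
from h import *
set_gripper(60);env.hold(.2);s=st();p=s['tool_pos']
env.move_l([p[0],p[1],p[2]+90],rate=100);x,y,z=p
env.reach([380,330,360],s['orientation']);env.hold(.5);st()
im=viewer.camera('scene');t=viewer.camera('top')
cv2.imwrite('pics/c4.png',np.hstack([cv2.resize(im[150:270,370:490],(400,400),interpolation=cv2.INTER_CUBIC),cv2.resize(t[180:260,190:270],(400,400),interpolation=cv2.INTER_CUBIC)]))
i=im.astype(int);m=(i[...,0]>1.4*i[...,2])&(i[...,0]>50);m[:,:395]=0;m[:150]=0;m[260:]=0;m[:,490:]=0
a=max(blobs(m,5),key=lambda b:b[0])[2];print('flange',(a[:,0].min()+a[:,0].max())/2,a[:,1].min(),a[:,1].max())
for d in(20,26,29):
    z=150-d; print(d,proj('scene',[497.8,206.8,z+43]),'bar top',proj('scene',[497.8,206.8,z+76]),'flange bottom', proj('scene',[497.8+28*.81,206.8+28*.58,z+40]))
E
```

```text
t20.4 pos [497.8 207.5 255.3] F [-0.6  0.3  0.7] T [-0.02  0.06  0.02] w59.8 g0.0 q6 -0.581
t22.6 pos [380.3 329.7 359.9] F [-0.3  0.2  0. ] T [-0.04  0.04  0.01] w60.2 g0.0 q6 -0.262
flange 438.5 190 214
20 [437.70999703 203.6858736 ] bar top [440.26950264 189.77276324] flange bottom [440.96751874 212.9191205 ]
26 [437.25674076 206.14971058] bar top [439.79556655 192.34901279] flange bottom [440.4887823  215.41074495]
29 [437.03147067 207.3742469 ] bar top [439.56005042 193.62924516] flange bottom [440.25088666 216.64889298]
```

View pics/c4.png

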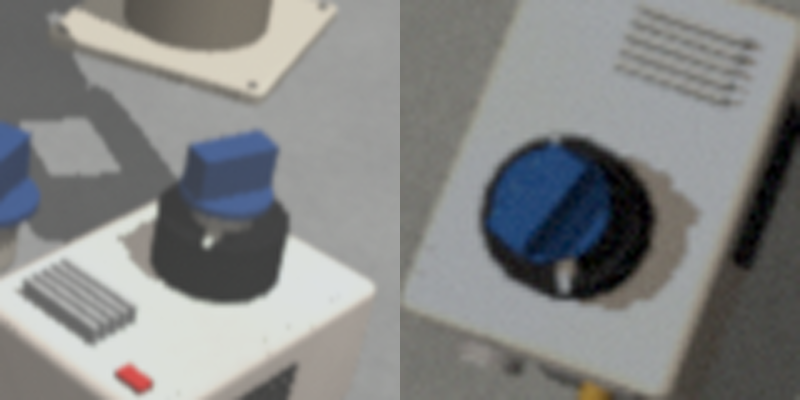

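The cartridge sits upright in the socket, with its bar turned clockwise off the dashes. The flange's lower edge is at scene row 214. The same edge read 1.4 px low when the cartridge hung at a known height, so this gives about 26 mm down, which is locked. The robot is clear, so I'll sign off.

```bash
python3 -c "
from h import *
print(workorder.sign_off())"
```

```text
the job is handed in; nothing more can be done
None
```

I fitted the blue-capped cartridge and handed the job in after about 23 s: it sits about 26 mm below the rim, where a 5 mm pull-up test held it in the catch, the arm is clear and the bystanders were not touched, but no verdict came back.

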